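# Send the lunch-box lid through the twisted draining slot

### The job

The washed steel lunch-box lid lies hollow side up on the tablecloth. Pick it up, feed it end first, hollow side up, into the mouth of the sloping twisted wire slot and let it go there, so that it slides through, turns over and comes to rest hollow side down, flat on the sloping drip tray; the mouth may sit a little to either side of its nominal place, so feel for it. Leave the mug, cup, flask and plate where they are.

Things in the scene. Friction and masses are not known exactly. Their poses are not given: they have to be found in the camera images.
- lid: Shallow rectangular stainless-steel lunch-box lid, about 80 g, like a little tray: 70 mm long (x), 54 mm wide (y), 10 mm high, a 3.5 mm floor with a 3 mm rim all round. Origin at the centre of its underside; z points out of the hollow side. It starts flat on the tablecloth, hollow side (z) up. Either end may go first.
- stand: Fixed draining stand: sloping white drip tray and two bent-wire legs carrying a twisted wire slot. Origin at table level, mid-stand; z up, x level, the way the slot runs down (roughly towards the robot), y along the slot's width. Legs at y = +-70 mm, x = -115 to -20 mm, up to 225 mm high, below the slot.
- mouth (a point): Nominal centre of the slot's mouth, 294 mm above the table. x runs down the slot's straight axis, 45 degrees below level; y is level, along its width; z square to both, up. Opening 62 mm wide (y), 26 mm high (z), framed by 5 mm wire. The real mouth sits up to 10 mm to either side along y (offset not reported): a lid over 4 mm off strikes the frame, a centred one goes in freely.
- tray_mid (a point): Centre of the drip tray's floor, 140 mm in front of the stand's origin, 39 mm above the table. The floor slopes down 17 degrees towards x; z is square to the floor, y level. Inside it is about 200 mm long (x) and 172 mm wide (y), with 30 mm side walls and a 50 mm wall at the low end (+x).
- mug: White ceramic mug, 82 mm across, 95 mm high, upright; origin at the centre of its base. Bystander.
- cup: Blue plastic cup, 76 mm across, 100 mm high, upright; origin at the centre of its base. Bystander.
- flask: Green plastic food flask, 120 mm across, 164 mm high, upright; origin at the centre of its base. Bystander.
- steel_plate: Stainless-steel dinner plate, 180 mm across, 20 mm high; origin at the centre of its base. Bystander.
- slot_end (a point): Nominal lower end of the slot, 260 mm along its axis; axes as mouth. Cage of slippery steel wire, firm under 40 N. 10 mm straight, then it winds half a turn. Two wires 20 mm apart stick out 45 mm before the mouth, level with its lower side, as a feeding lip. A lid fed in 17 to 28 mm, flat (its z along the mouth's z), and let go slides through by itself, turns over and drops on the tray.
Things that resemble listed ones, but are neither listed nor needed, are in the scene too. Of the things like the lid, leave any that is black or orange; of the rest the larger one is meant.

How it is judged:
On the way, in this order (a step that is already met when the one before it is completed fails the run):
1. the lid's leading end is in the mouth of the slot, hollow side up, tilted with the slot (x of lid in the frame of mouth between -0.023 and 0.04 m and y of lid in the frame of mouth between -0.018 and 0.018 m and z of lid in the frame of mouth between -0.018 and 0.009 m and angle between the z axis of lid and the z axis of mouth, either way round below 0.3 rad and angle between lid's own z axis and vertical below 1.5 rad), for 0.1 s.
2. the lid is inside the twisted part of the slot (x of lid in the frame of mouth between 0.09 and 0.25 m and y of lid in the frame of mouth between -0.035 and 0.035 m and z of lid in the frame of mouth between -0.035 and 0.035 m).
At the end, for the whole second after the job is handed in: The lid lies still and let go inside the drip tray (its centre within the walls), turned over with the hollow side down and flat on the sloping floor: within about 8 degrees of it, its upper face no more than 18 mm above it (x of lid in the frame of tray_mid between -0.1 and 0.1 m and y of lid in the frame of tray_mid between -0.088 and 0.088 m and z of lid in the frame of tray_mid between -0.002 and 0.018 m and angle between the z axis of lid and the z axis of tray_mid, either way round below 0.15 rad and angle between lid's own z axis and vertical above 2.6 rad and linear speed of lid below 0.02 m/s and contact force between the fingers and lid below 0.1 N); the robot touches nothing.
It fails at once if the mug is pushed more than 30 mm (distance of mug from where it was at the start of the episode above 0.03 m).
It fails at once if the blue cup is pushed more than 30 mm (distance of cup from where it was at the start of the episode above 0.03 m).
It fails at once if the food flask is pushed more than 30 mm (distance of flask from where it was at the start of the episode above 0.03 m).
It fails at once if the steel plate is pushed more than 30 mm (distance of steel_plate from where it was at the start of the episode above 0.03 m).
It also fails if it takes over 45 s, if anything falls off the work surface, if the arm or the gripper's body presses on something with over 40 N, if the wrist force passes 120 N, or if a joint passes its speed limit or range.

### The arm

A 7-joint arm with a two-finger parallel gripper is mounted at the origin on the work surface. World frame = base frame: x ahead of the robot, y to its left, z up, the work surface at z = 0. Lengths are in m, angles in rad, forces in N, time in s.
With the tool pointing down it reaches from about 0.4 to 0.85 m from the base axis. Payload 4.5 kg.
Tool frame: the origin (TCP) lies on the centre line of the jaws, within the pads' length; the fingertips stand 8 mm ahead of it and the grasp point (between the pads) lies 11 mm behind it; z points along the fingers, x is the direction in which the jaws open and shut, and the axes are right-handed (so a half turn about z gives the same grasp; the last joint's range is limited). The gripper opens to 88 mm and grips with 3 to 60 N. Pads are 18 mm wide; open, the fingers measure 123 mm over their backs; the gripper's body (75 mm by 187 mm) begins 45 mm behind the grasp point.
Start: joints at [-1.146, 0.689, -0.195, 1.565, 0.157, 0.902, -0.215], TCP at [0.238, 0.578, 0.247] pointing down, gripper open.
Joint ranges: [-3.01, 3.01], [-0.46, 2.08], [-1.47, 1.51], [0.13, 2.56], [-1, 4.14], [0.04, 2.09], [-2.66, 2.66]. Speed limits (rad/s): [2.57, 2.57, 3.14, 3.14, 3.14, 3.14, 3.14].

### API

Orientations are given as a unit quaternion [x, y, z, w].
In Python, from plant import r gives the robot as it stands.
- The arm moves only by the shell command python3 -m pendant 'ROWS' [FORCE]. ROWS is JSON, a list of rows, each a list of 3 entries, a list of its own where there are three numbers: the turn, a rotation vector about the tool's x, y, z in rad, then the shift along the tool's x, y, z in m, then the opening, from 0 (shut) to 1 (fully open). In form: [[[wx, wy, wz], [tx, ty, tz], claw], ...]. A call has 1 to 10 rows; each row is the pose to reach, as a shift and turn from the pose commanded when the call began, along the tool's axes at that moment; what a row does not reach only later rows make up. A row lasts 1/10 s, in which the tool goes at most 50 mm and 8.59 degrees, less where a joint would pass 70% of its speed; a pose out of reach is approached as far as the arm can. A call with a gripper value outside its range is refused whole. The fingers move at their own pace and stop on an object; FORCE is the grip in N (left out, the last holds). Time passes only in rows, so rows that repeat a pose let the fingers close. It gives the time, the measured TCP pose, the force and the opening at its end, in the units of the state.
- r.get_state(): the state, without advancing time (a new reading comes with each control period).
- r.snapshot(name): name is "scene" or "side" or "wrist"; returns a dict with "image" (480x640x3 uint8, red, green, blue), "mtx" (3x3 intrinsics, pixels), "dist" ([k1, k2, p1, p2, k3] as OpenCV has them; the pictures are not rectified), "R" (3x3) and "t" (3): a world point X has camera coordinates R X + t; the wrist camera has in their place "T_tool_cam" (4x4, takes a point from camera to tool coordinates, whose origin is the TCP and whose axes are the tool frame's). Camera axes: x right, y down, z forward; pixel columns grow to the right and rows downward; lengths in m; the calibration is good to about 2 mm. A picture is of the moment at which its call begins: read the wrist's pose just before it. There is no depth.
- r.finish_job(): hands the job in, once; it reports no verdict.
The state is a dict: "clock": time; "q": joint angles; "qd": joint speeds; "joint_torque": joint torques, N m; "tool_pos": TCP position; "eef_rot": TCP orientation; "contact_force": force on the tool from outside, world axes, zero at the start; "moment": the same for the moment, N m; "opening": opening from 0.0 (shut) to 1.0 (fully open).
Only numpy, scipy, OpenCV 4.12 (cv2) and the standard library are available. Lean on these libraries where they do the work, as an engineer would, in place of code of your own. Each camera call takes 0.05 s, during which the arm holds its last target. There are 200 camera calls.

## Working session

There is one attempt and no reset: what is moved stays moved. The work goes in short steps, Python scripts to look and compute and a shell command to move; the robot and the scene stay as the last step left them, time stands still between calls to the robot, and variables do not carry over. Pictures are saved under pics/ and viewed, about 8 in all and at most 12, crops included, and the job is handed in when it is done.

```bash
ls; mkdir -p pics; python3 - <<'E'
from plant import r
import cv2
print(r.get_state())
for n in ("scene","side"):
    s=r.snapshot(n); cv2.imwrite(f"pics/{n}0.png",s["image"][:,:,::-1]); print(n,s["mtx"],s["dist"],s["R"],s["t"])
    import numpy as np; print("campos",-np.array(s["R"]).T@np.array(s["t"]))
E
```

```text
pics
{'clock': 0.0, 'q': array([-1.1461873 ,  0.6899635 , -0.19449845,  1.56637888,  0.15731319,
        0.90250903, -0.21507041]), 'qd': array([-0.00033826, -0.00149207, -0.00021653, -0.00010717,  0.00034577,
       -0.00048605,  0.00073781]), 'joint_torque': array([ 8.67024446e-04, -5.27557397e+01, -1.26715131e+00, -1.53438538e+01,
       -5.28113788e-02,  6.43694933e-03,  1.73166095e-04]), 'tool_pos': array([0.23789976, 0.57726138, 0.24591314]), 'eef_rot': array([ 8.30912004e-01,  5.56403065e-01, -7.27840572e-04,  5.84099644e-04]), 'contact_force': array([ 0.62456015,  0.27944343, -0.75476992]), 'moment': array([-0.00111964, -0.0293695 ,  0.0141365 ]), 'opening': 0.9963805488069585}
scene [[496.13534846   0.         319.86804271]
 [  0.         496.13534846 244.21647603]
 [  0.           0.           1.        ]] [-0.05660892  0.          0.          0.          0.        ] [[ 0.25821839  0.96599837 -0.01305459]
 [ 0.6438105  -0.18213878 -0.74319143]
 [-0.72029945  0.18350101 -0.66895148]] [-0.12284937 -0.20996117  1.62121665]
campos [ 1.33465864 -0.21706468  0.92687018]
side [[567.82578863   0.         315.99460931]
 [  0.         567.82578863 237.37265805]
 [  0.           0.           1.        ]] [-0.15940778  0.          0.          0.          0.        ] [[-0.85295318 -0.52172444  0.01656741]
 [-0.36048245  0.56579431 -0.74157211]
 [ 0.37752255 -0.63849856 -0.67066856]] [0.44993168 0.30970686 1.49475433]
campos [-0.06888892  1.01390846  1.22470051]
```

View pics/scene0.png

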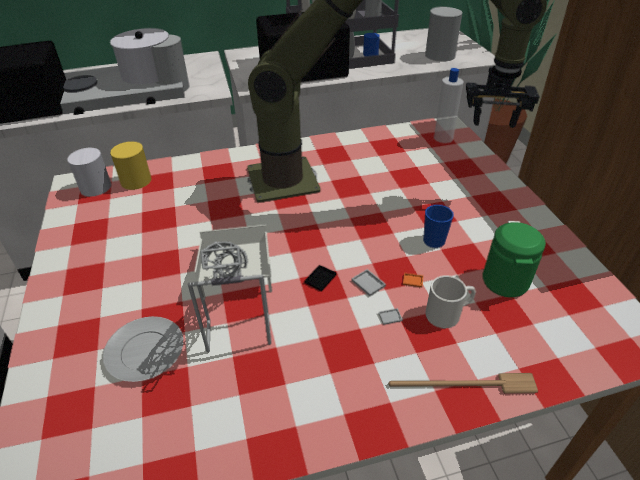

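View pics/side0.png

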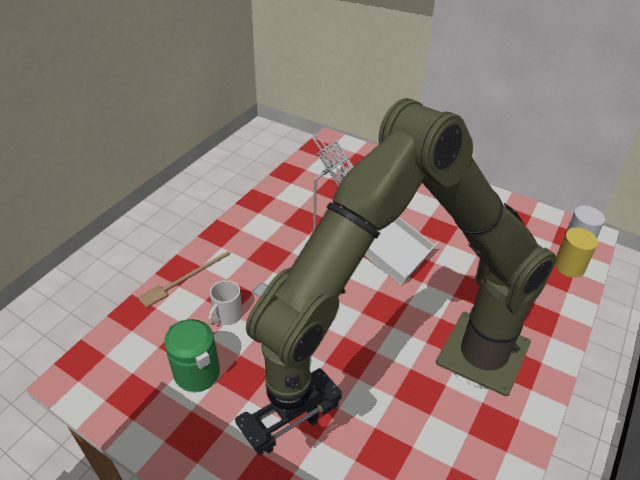

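The scene picture shows the lid (larger grey) near (368,283), the small grey decoy at (389,317), the stand at about (190–270, 230–350) with the slot at (225,262), the plate at (145,350), the mug at (446,302), the cup at (437,226) and the flask at (513,260). In the side picture the arm hides the lid and half of the stand.

```bash
python3 - <<'E'
import cv2,numpy as np
i=cv2.imread("pics/scene0.png")
a=cv2.resize(i[220:355,180:280],None,fx=4.4,fy=4.4,interpolation=cv2.INTER_CUBIC)
b=cv2.resize(i[260:330,340:400],None,fx=5.8,fy=5.8,interpolation=cv2.INTER_CUBIC)
c=np.zeros((600,800,3),np.uint8); c[:a.shape[0],:a.shape[1]]=a; c[:b.shape[0],445:445+b.shape[1]]=b
cv2.imwrite("pics/crop1.png",c)
E
```

```text
(no output)
```

View pics/crop1.png

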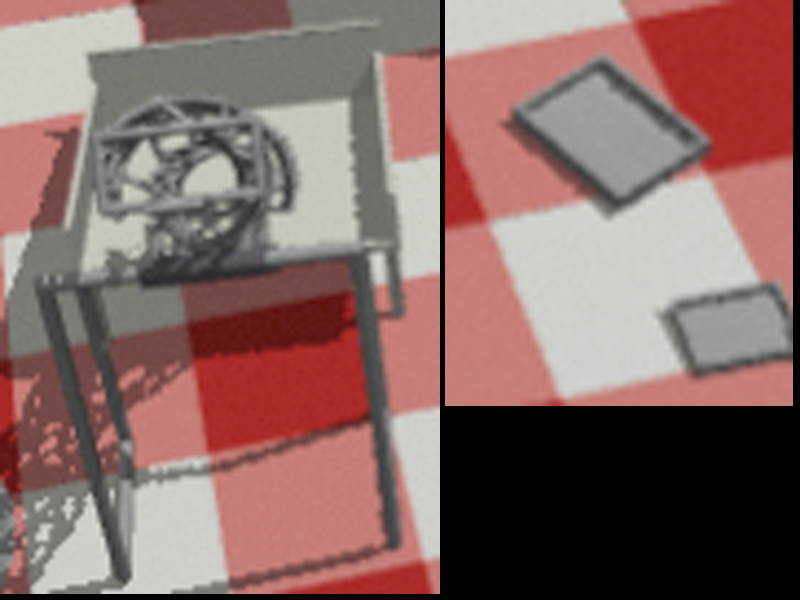

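The crop shows the lid corners at about (602,57), (710,143), (612,213) and (513,112). The mouth frame corners are about (97,138), (260,122), (265,198) and (100,213). The front feet are (122,580) and (395,545), and the low tray wall's top corners are (88,55) and (378,22). I'll fit the poses from these.

```bash
cat > h.py <<'E'
import numpy as np,cv2
from scipy.optimize import least_squares
from scipy.spatial.transform import Rotation as Ro
def proj(s,P):
    return cv2.projectPoints(np.float64(P).reshape(-1,1,3),cv2.Rodrigues(np.array(s["R"]))[0],np.float64(s["t"]),s["mtx"],np.float64(s["dist"]))[0][:,0]
def Rz(a): return Ro.from_euler('z',a).as_matrix()
def wristRT(s,st):
    T=np.eye(4);T[:3,:3]=Ro.from_quat(st["eef_rot"]).as_matrix();T[:3,3]=st["tool_pos"]
    C=np.linalg.inv(T@np.array(s["T_tool_cam"])); s["R"]=C[:3,:3]; s["t"]=C[:3,3]; return s
c=np.sqrt(.5)
def tray(p): # tray frame -> stand
    a=np.radians(17); R=np.array([[np.cos(a),0,np.sin(a)],[0,1,0],[-np.sin(a),0,np.cos(a)]])
    return R@np.array(p)+[.14,0,.039]
def mouth(p,mx,dy): # mouth frame -> stand
    R=np.array([[c,0,c],[0,1,0],[-c,0,c]])
    return R@np.array(p)+[mx,dy,.294]
E
python3 - <<'E'
from h import *
from plant import r
s=r.snapshot("scene")
A=lambda u,v:(180+u/4.4,220+v/4.4)
uv=np.array([A(*p) for p in [(122,580),(395,545),(125,440),(88,55),(378,22),(97,138),(260,122),(265,198),(100,213)]])
def model(p):
    x,y,w,mx,dy=p
    P=[[-.115,.07,0.003],[-.115,-.07,.003],[-.02,.07,.003],tray([.1,.088,.05]),tray([.1,-.088,.05])]
    # image-left is world -y ; stand y with x toward robot -> +y stand = -y world
    P+=[mouth(q,mx,dy) for q in [(0,.0335,.0155),(0,-.0335,.0155),(0,-.0335,-.0155),(0,.0335,-.0155)]]
    return np.array([Rz(w)@q+[x,y,0] for q in P])
f=least_squares(lambda p:(proj(s,model(p))-uv).ravel(),[.65,-.25,np.pi,-.1,0],loss='soft_l1')
print("stand",f.x.round(4)); print((proj(s,model(f.x))-uv).round(1))
B=lambda u,v:(340+(u-445)/5.8,260+v/5.8)
uvl=np.array([B(*p) for p in [(602,57),(710,143),(612,213),(513,112)]])
def ml(p,a=.035,b=.027):
    # back,right,front,left
    Q=[[a,-b,.01],[a,b,.01],[-a,b,0],[-a,-b,.01]]
    return np.array([Rz(p[2])@q+[p[0],p[1],0] for q in Q])
for a,b in((.035,.027),(.027,.035)):
  for w0 in (0,1.57,3.14,4.7):
    g=least_squares(lambda p:(proj(s,ml(p,a,b))-uvl).ravel(),[.6,.1,w0]); print(a,g.x.round(4),g.cost.round(2),(proj(s,ml(g.x,a,b))-uvl).round(1).tolist())
np.save("stand.npy",f.x)
E
```

```text
stand [ 5.1740e-01 -2.1870e-01  3.0264e+00 -1.2370e-01 -2.7000e-03]
[[ 0.1  0.5]
 [-0.1  0.8]
 [ 0.1 -0.1]
 [ 0.5 -1.4]
 [-0.8 -0.6]
 [ 0.1  0.4]
 [-0.8  0.2]
 [-0.2 -0.6]
 [ 1.1 -0. ]]
0.035 [0.517  0.117  0.1999] 608.0 [[-0.9, 24.0], [-1.0, 1.9], [1.4, -24.9], [0.6, -3.4]]
0.035 [0.517  0.117  0.2002] 608.0 [[-0.9, 24.0], [-1.0, 1.9], [1.4, -24.9], [0.6, -3.4]]
0.035 [0.517  0.117  0.2001] 608.0 [[-0.9, 24.0], [-1.0, 1.9], [1.4, -24.9], [0.6, -3.4]]
0.035 [0.517  0.117  6.4831] 608.0 [[-0.9, 24.0], [-1.0, 1.9], [1.4, -24.9], [0.6, -3.4]]
0.027 [ 0.5176  0.1172 -0.1327] 568.09 [[-10.2, 20.6], [-1.4, 2.9], [10.6, -21.6], [1.4, -4.1]]
0.027 [ 0.5176  0.1172 -0.1327] 568.09 [[-10.2, 20.6], [-1.4, 2.9], [10.6, -21.6], [1.4, -4.1]]
0.027 [0.5176 0.1172 6.1502] 568.09 [[-10.2, 20.6], [-1.4, 2.9], [10.6, -21.6], [1.4, -4.1]]
0.027 [0.5176 0.1172 6.1501] 568.09 [[-10.2, 20.6], [-1.4, 2.9], [10.6, -21.6], [1.4, -4.1]]
```

```bash
python3 - <<'E'
from h import *
from plant import r
s=r.snapshot("scene");st=r.get_state()
B=lambda u,v:(340+(u-445)/5.8,260+v/5.8)
uvl=np.array([B(*p) for p in [(602,57),(710,143),(612,213),(513,112)]])
def ml(p,a=.035,b=.027):
    Q=[[-a,-b,.01],[-a,b,.01],[a,b,0],[a,-b,.01]]
    return np.array([Rz(p[2])@q+[p[0],p[1],0] for q in Q])
for a,b in((.035,.027),(.027,.035)):
    g=least_squares(lambda p:(proj(s,ml(p,a,b))-uvl).ravel(),[.52,.117,.7]); print(a,g.x.round(4),g.cost.round(2),(proj(s,ml(g.x,a,b))-uvl).round(1).tolist())
def ground(u,v,z=0):
    d=cv2.undistortPoints(np.float64([[[u,v]]]),s["mtx"],np.float64(s["dist"]))[0,0]
    R=np.array(s["R"]);C=-R.T@s["t"];d=R.T@[d[0],d[1],1];return (C+d*(z-C[2])/d[2]).round(3)
for n,p in dict(black=(320,278),orange=(412,281),small=(389,317),mugbase=(445,318),cup=(436,240),flask=(510,288),plate=(143,350)).items(): print(n,ground(*p))
w=np.load("stand.npy"); M=Rz(w[2])@mouth([0,0,0],w[3],w[4])+[w[0],w[1],0]; print("mouth",M)
R=Ro.from_quat(st["eef_rot"]).as_matrix(); print(R.round(3))
E
```

```text
0.035 [ 0.5191  0.1166 -1.0962] 23.0 [[3.2, -0.2], [-0.1, -4.0], [-2.4, 0.5], [-0.5, 3.6]]
0.027 [ 0.519   0.1162 -1.1772] 0.7 [[0.1, -0.3], [-0.2, 0.2], [0.5, 0.7], [-0.4, -0.6]]
black [0.463 0.004 0.   ]
orange [0.538 0.229 0.   ]
small [0.634 0.129 0.   ]
mugbase [0.674 0.258 0.   ]
cup [0.409 0.356 0.   ]
flask [0.629 0.46  0.   ]
plate [ 0.576 -0.446  0.   ]
mouth [ 0.64054716 -0.23028228  0.294     ]
[[ 0.381  0.925 -0.   ]
 [ 0.925 -0.381 -0.001]
 [-0.001  0.    -1.   ]]
```

Lid: centre (0.519, 0.116), long axis 22.6° from x, residual under 1 px. Mouth: (0.641, −0.230, 0.294), with the slot running at 173.4°. I'll move above the trailing end of the lid and check with the wrist camera.

```bash
python3 -m pendant '[[[0,0,-0.08],[-0.028,0.041,0.004],1],[[0,0,-0.16],[-0.056,0.082,0.008],1],[[0,0,-0.24],[-0.084,0.123,0.012],1],[[0,0,-0.32],[-0.112,0.164,0.016],1],[[0,0,-0.4],[-0.14,0.205,0.02],1],[[0,0,-0.48],[-0.168,0.246,0.024],1],[[0,0,-0.56],[-0.196,0.287,0.028],1],[[0,0,-0.64],[-0.224,0.328,0.032],1],[[0,0,-0.72],[-0.252,0.369,0.036],1],[[0,0,-0.785],[-0.28,0.41,0.04],1]]' 
python3 -m pendant '[[[0,0,0],[0.01,0.02,0.003],1],[[0,0,0],[0.011,0.045,0.006],1],[[0,0,0],[0.011,0.045,0.006],1],[[0,0,0],[0.011,0.045,0.006],1]]'
python3 - <<'E'
from plant import r
from h import *
st=r.get_state(); s=wristRT(r.snapshot("wrist"),st)
print(st["tool_pos"],Ro.from_quat(st["eef_rot"]).as_matrix().round(3),st["q"].round(2),st["contact_force"])
im=s["image"][:,:,::-1].copy(); cv2.imwrite("pics/w1.png",im)
t=22.6*np.pi/180
P=np.array([Rz(t)@[a*.035,b*.027,.01]+[.519,.1163,0] for a,b in((-1,-1),(-1,1),(1,1),(1,-1))]); print(proj(s,P).round(0).tolist())
E
```

```text
clock: 1.2
tool_pos: [0.5114, 0.1609, 0.2065]
eef_rot: [0.554, 0.833, 0.0, -0.0]
contact_force: [0.7, 1.1, 0.0]
opening: 1.0
clock: 1.6
tool_pos: [0.5475, 0.1902, 0.2003]
eef_rot: [0.555, 0.832, -0.0, -0.0]
contact_force: [-0.6, -0.4, -0.0]
opening: 1.001
[0.54748243 0.19019198 0.20031772] [[-0.384  0.923 -0.001]
 [ 0.923  0.384 -0.   ]
 [ 0.    -0.001 -1.   ]] [-0.14  0.72 -0.47  1.74  0.43  0.78  1.14] [-0.62661673 -0.3851004  -0.01555034]
[[207.0, 105.0], [274.0, 105.0], [276.0, 191.0], [212.0, 191.0]]
```

View pics/w1.png

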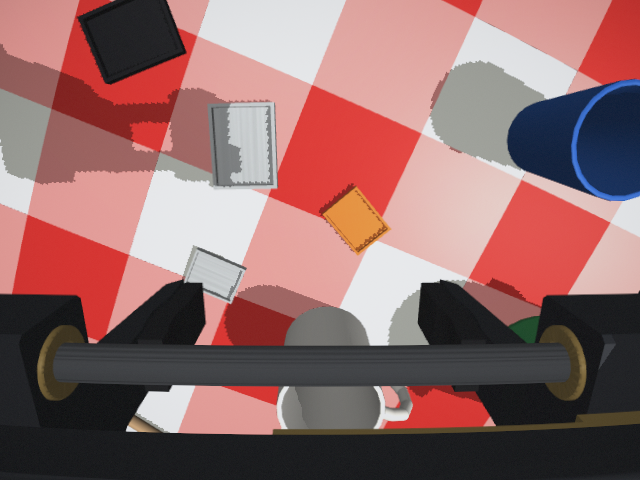

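The wrist picture shows the lid's rim corners at (208,103), (274,101), (277,187) and (214,189), within 4 px of the prediction. The mug and the decoys are clear of the fingers.

```bash
python3 - <<'E'
from plant import r
from h import *
st=r.get_state(); s=wristRT(r.snapshot("wrist"),st)
uv=np.array([(208,103),(274,101),(277,187),(214,189)])
m=lambda p:np.array([Rz(p[2])@[a*.035,b*.027,.01]+[p[0],p[1],0] for a,b in((-1,-1),(-1,1),(1,1),(1,-1))])
g=least_squares(lambda p:(proj(s,m(p))-uv).ravel(),[.519,.1163,.39]); print(g.x,np.degrees(g.x[2]),g.fun.round(1))
R=Ro.from_quat(st["eef_rot"]).as_matrix()
G=np.array([*(g.x[:2]+.019*np.array([np.cos(g.x[2]),np.sin(g.x[2])])),.012]); print("tool shift",R.T@(G-st["tool_pos"]))
E
```

```text
[0.51597394 0.11582418 0.41209385] 23.611238093258905 [-0.6 -0.3  0.2 -0.2  0.5  0.6 -0.1 -0.1]
tool shift [-0.05615079 -0.03791596  0.18852107]
```

```bash
python3 -m pendant '[[[0,0,-0.014],[-0.028,-0.018,0.03],1],[[0,0,-0.014],[-0.056,-0.037,0.06],1],[[0,0,-0.014],[-0.056,-0.037,0.1],1],[[0,0,-0.014],[-0.056,-0.037,0.14],1],[[0,0,-0.014],[-0.056,-0.037,0.16],1],[[0,0,-0.014],[-0.056,-0.037,0.175],1],[[0,0,-0.014],[-0.056,-0.037,0.186],1],[[0,0,-0.014],[-0.056,-0.037,0.188],1],[[0,0,-0.014],[-0.056,-0.037,0.188],1],[[0,0,-0.014],[-0.056,-0.037,0.188],1]]' 30
python3 -m pendant '[[[0,0,0],[0,0,0],0.5],[[0,0,0],[0,0,0],0.5],[[0,0,0],[0,0,0],0.5],[[0,0,0],[0,0,0],0.5],[[0,0,0],[0,0,0],0.5],[[0,0,0],[0,0,0],0.5]]' 30
```

```text
clock: 2.7
tool_pos: [0.5356, 0.1245, 0.0136]
eef_rot: [0.549, 0.836, 0.001, 0.0]
contact_force: [0.1, -0.5, -0.7]
opening: 0.996
clock: 3.3
tool_pos: [0.5352, 0.1244, 0.0128]
eef_rot: [0.549, 0.836, 0.0, 0.0]
contact_force: [-0.2, 0.1, 1.5]
opening: 0.606
```

Gripped: 0.606 × 88 mm = 53 mm. Next I lift and tilt.

```bash
python3 -m pendant '[[[0,0,0],[0,0,-0.02],0.5],[[0,0,0],[0,0,-0.05],0.5],[[0,0,0],[0,0,-0.09],0.5],[[-0.1,0,0],[0,0.01,-0.13],0.5],[[-0.2,0,0],[0,0.02,-0.17],0.5],[[-0.3,0,0],[0,0.03,-0.21],0.5],[[-0.4,0,0],[0,0.04,-0.25],0.5],[[-0.5,0,0],[0,0.05,-0.29],0.5],[[-0.6,0,0],[0,0.06,-0.33],0.5],[[-0.7,0,0],[0,0.07,-0.36],0.5]]' 30
cat > goal.py <<'E'
# prints shift/turn in current tool axes to bring the lid to mouth-frame position
import sys
from plant import r
from h import *
L=np.array([0,-.0185,.0128])
w=np.load("stand.npy")
def go(x,y,z):
    st=r.get_state(); R=Ro.from_quat(st["eef_rot"]).as_matrix()
    Rs=Rz(w[2]); Rm=Rs@np.array([[c,0,c],[0,1,0],[-c,0,c]])
    Mo=Rs@mouth([0,0,0],w[3],w[4])+[w[0],w[1],0]
    Rt=Rm@np.array([[0,-1,0],[-1,0,0],[0,0,-1.]])
    p=Mo+Rm@[x,y,z]-Rt@L
    print("TCP goal",p.round(4),"shift",(R.T@(p-st["tool_pos"])).round(4),"turn",Ro.from_matrix(R.T@Rt).as_rotvec().round(4))
    lid=Rm.T@(np.array(st["tool_pos"])+R@L-Mo); print("lid now in mouth",lid.round(4),"q",st["q"].round(2),"F in mouth",(Rm.T@st["contact_force"]).round(1),"open",round(st["opening"],3))
go(*map(float,sys.argv[1:4]))
E
python3 goal.py -.11 0 0.01
```

```text
clock: 4.3
tool_pos: [0.5998, 0.1518, 0.3762]
eef_rot: [0.516, 0.784, 0.288, 0.189]
contact_force: [11.0, 23.2, 11.4]
opening: 0.603
TCP goal [ 0.7148 -0.2389  0.401 ] shift [-0.4043 -0.0215 -0.0508] turn [-0.0802 -0.3541  0.3846]
lid now in mouth [ 0.0205 -0.372   0.106 ] q [-0.08  0.35 -0.28  2.08  0.79  0.04  0.89] F in mouth [-13.9 -24.3   2.2] open 0.603
```

```bash
python3 -m pendant '[[[-0.01,-0.035,0.04],[-0.04,-0.002,-0.01],0.5],[[-0.02,-0.07,0.08],[-0.08,-0.004,-0.02],0.5],[[-0.03,-0.105,0.12],[-0.12,-0.006,-0.03],0.5],[[-0.03,-0.14,0.155],[-0.16,-0.008,-0.035],0.5],[[-0.04,-0.175,0.19],[-0.2,-0.01,-0.04],0.5],[[-0.05,-0.21,0.23],[-0.24,-0.013,-0.045],0.5],[[-0.06,-0.25,0.27],[-0.28,-0.015,-0.05],0.5],[[-0.07,-0.285,0.31],[-0.32,-0.017,-0.05],0.5],[[-0.08,-0.32,0.35],[-0.36,-0.02,-0.05],0.5],[[-0.08,-0.354,0.385],[-0.4,-0.021,-0.05],0.5]]' 30
python3 goal.py -.11 0 0.01
```

```text
clock: 5.3
tool_pos: [0.7135, -0.2359, 0.3968]
eef_rot: [0.691, 0.615, 0.251, 0.284]
contact_force: [0.6, -0.6, -0.8]
opening: 0.603
TCP goal [ 0.7148 -0.2389  0.401 ] shift [-0.0028  0.0041 -0.0018] turn [-0.0073  0.0028  0.0002]
lid now in mouth [-0.1058 -0.0027  0.0083] q [ 0.62  0.53 -0.49  1.75  0.75  0.18  1.06] F in mouth [ 0.1  0.5 -1. ] open 0.603
```

```bash
python3 - <<'E'
from plant import r
from h import *
st=r.get_state(); s=r.snapshot("wrist"); print(s["T_tool_cam"])
a=s["image"][:,:,::-1]; b=r.snapshot("scene")["image"][:,:,::-1]; cv2.imwrite("pics/w2.png",a); cv2.imwrite("pics/s2.png",b)
o=np.zeros((600,800,3),np.uint8)
o[:300,:400]=cv2.resize(a,(400,300)); o[300:,:400]=cv2.resize(b[180:330,150:350],(400,300),interpolation=cv2.INTER_CUBIC)
d=r.snapshot("side")["image"][:,:,::-1]; o[:300,400:]=cv2.resize(d,(400,300)); cv2.imwrite("pics/c2.png",o); cv2.imwrite("pics/d2.png",d)
o[300:,400:]=cv2.resize(d[60:210,280:480],(400,300)); cv2.imwrite("pics/c2.png",o)
E
```

```text
[[ 9.99999992e-01 -1.11258654e-04  6.27225923e-05 -7.36960188e-04]
 [ 9.06710122e-05  9.64282332e-01  2.64876530e-01 -6.87195705e-02]
 [-8.99520937e-05 -2.64876522e-01  9.64282334e-01 -1.37910153e-01]
 [ 0.00000000e+00  0.00000000e+00  0.00000000e+00  1.00000000e+00]]
```

View pics/c2.png

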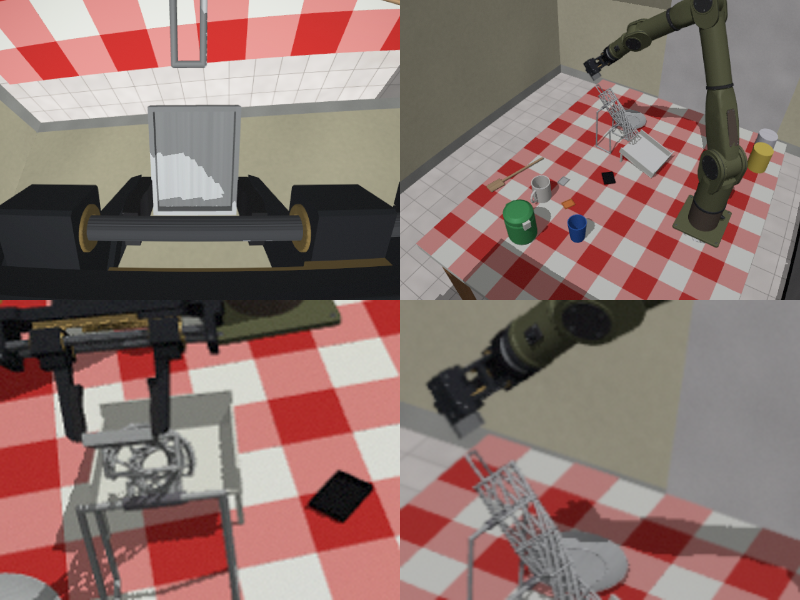

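The wrist view shows the lid held square, with the lip's wire loop just ahead at (172–207, 0–66) in half scale. The side view shows the lid in line with the slot and above the mouth. I'll measure the lip's lateral position against the lid in a crop.

```bash
python3 - <<'E'
import cv2
i=cv2.imread("pics/w2.png"); cv2.imwrite("pics/c3.png",cv2.resize(i[0:200,220:420],None,fx=3,fy=3,interpolation=cv2.INTER_CUBIC))
E
```

```text
(no output)
```

View pics/c3.png

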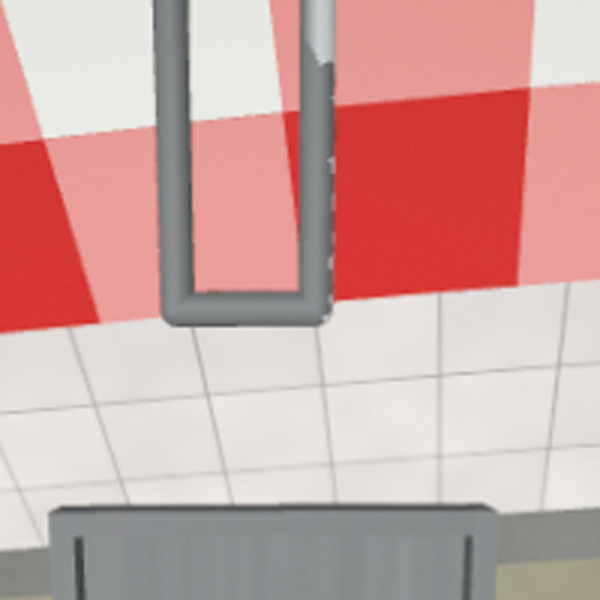

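```bash
python3 - <<'E'
from plant import r
from h import *
s=r.snapshot("wrist"); T=np.array(s["T_tool_cam"])
def hit(u,v,z):
    d=cv2.undistortPoints(np.float64([[[u,v]]]),s["mtx"],np.float64(s["dist"]))[0,0]
    d=T[:3,:3]@[d[0],d[1],1]; o=T[:3,3]; return (o+d*(z-o[2])/d[2]).round(4)
f=lambda u,v:(220+u/3,v/3)
for n,p,z in [("lid FL",(50,510),.0028),("lid FR",(497,508),.0028),("lipL",(178,305),.0366),("lipR",(316,305),.0366),("lipL far",(171.5,5),.0366),("lipR far",(317.5,5),.0366)]: print(n,hit(*f(*p),z))
E
```

```text
lid FL [-0.0275 -0.0552  0.0028]
lid FR [ 0.0259 -0.0555  0.0028]
lipL [-0.0144 -0.081   0.0366]
lipR [ 0.0053 -0.0809  0.0366]
lipL far [-0.0146 -0.1204  0.0366]
lipR far [ 0.0052 -0.1203  0.0366]
```

Lip against lid: the lip centre is 3.8 mm to tool −x (mouth +y). The wire spacing measures 19.7 mm against 20, and the lip end is 27 mm ahead as expected. I'll correct sideways, lower, and advance until the lid is just short of the mouth.

```bash
python3 -m pendant '[[[-0.007,0.003,0],[-0.002,0,0.008],0.5],[[-0.007,0.003,0],[-0.004,0,0.016],0.5],[[-0.007,0.003,0],[-0.004,-0.01,0.016],0.5],[[-0.007,0.003,0],[-0.004,-0.02,0.016],0.5],[[-0.007,0.003,0],[-0.004,-0.03,0.016],0.5],[[-0.007,0.003,0],[-0.004,-0.04,0.016],0.5],[[-0.007,0.003,0],[-0.004,-0.05,0.016],0.5],[[-0.007,0.003,0],[-0.004,-0.058,0.016],0.5],[[-0.007,0.003,0],[-0.004,-0.058,0.016],0.5]]' 30
python3 goal.py -.016 0 -0.008
python3 - <<'E'
from plant import r
import cv2
a=r.snapshot("wrist")["image"][:,:,::-1]; cv2.imwrite("pics/w4.png",a)
cv2.imwrite("pics/c4.png",cv2.resize(a[0:200,180:440],None,fx=3,fy=3,interpolation=cv2.INTER_CUBIC))
E
```

```text
clock: 6.4
tool_pos: [0.6839, -0.2337, 0.3445]
eef_rot: [0.689, 0.617, 0.254, 0.283]
contact_force: [-0.4, -0.6, -0.9]
opening: 0.603
TCP goal [ 0.6614 -0.2327  0.3218] shift [-0.0015 -0.0319  0.0003] turn [-0.0049 -0.0038  0.003 ]
lid now in mouth [-0.0479 -0.0016 -0.0078] q [ 0.71  0.58 -0.6   1.9   1.82  0.17  0.03] F in mouth [ 0.9  0.6 -0.4] open 0.603
```

View pics/c4.png

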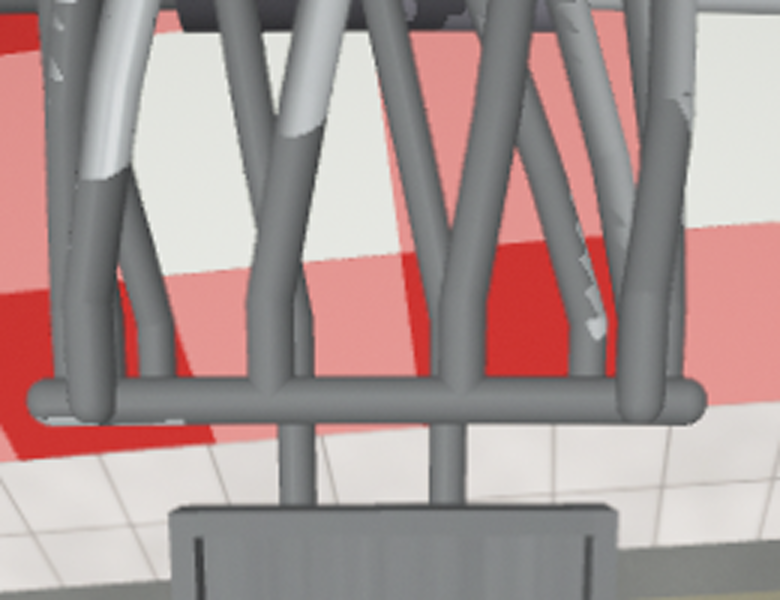

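The upper bar of the mouth frame runs from (28,400) to (708,400) in the crop. The lip wires are at columns 297 and 448, and the lid front spans 170 to 617. I'll convert these to lateral offsets.

```bash
python3 - <<'E'
from plant import r
from h import *
s=r.snapshot("wrist"); T=np.array(s["T_tool_cam"])
def hit(u,v,z):
    d=cv2.undistortPoints(np.float64([[[180+u/3,v/3]]]),s["mtx"],np.float64(s["dist"]))[0,0]
    d=T[:3,:3]@[d[0],d[1],1]; o=T[:3,3]; return (o+d*(z-o[2])/d[2]).round(4)
for n,p,z in [("lid FL",(170,510),.0028),("lid FR",(617,510),.0028),("lipL",(297,470),.0205),("lipR",(448,470),.0205),("barL",(28,400),-.0105),("barR",(708,400),-.0105)]: print(n,hit(*p,z))
E
```

```text
lid FL [-0.0275 -0.0552  0.0028]
lid FR [ 0.0259 -0.0552  0.0028]
lipL [-0.0136 -0.0588  0.0205]
lipR [ 0.0065 -0.0588  0.0205]
barL [-0.0396 -0.0682 -0.0105]
barR [ 0.0326 -0.0682 -0.0105]
```

The lip and the bar both say the mouth centre is 2.7 mm to tool −x; the bar measures 72 mm, as it should. I'll correct sideways, then advance 20 mm and check the force.

```bash
python3 -m pendant '[[[-0.004,-0.003,0.002],[-0.0027,0,0],0.5],[[-0.004,-0.003,0.002],[-0.0027,0,0],0.5],[[-0.004,-0.003,0.002],[-0.0027,-0.005,0],0.5],[[-0.004,-0.003,0.002],[-0.0027,-0.01,0],0.5],[[-0.004,-0.003,0.002],[-0.0027,-0.015,0],0.5],[[-0.004,-0.003,0.002],[-0.0027,-0.02,0],0.5],[[-0.004,-0.003,0.002],[-0.0027,-0.02,0],0.5]]' 30
python3 goal.py -.016 0.001 -0.008
```

```text
clock: 7.2
tool_pos: [0.6692, -0.2361, 0.3307]
eef_rot: [0.69, 0.615, 0.254, 0.285]
contact_force: [-0.3, 0.2, -0.6]
opening: 0.606
TCP goal [ 0.6613 -0.2337  0.3218] shift [ 0.0015 -0.0121  0.0005] turn [-0.0017  0.0011 -0.0003]
lid now in mouth [-0.028   0.0025 -0.0075] q [ 0.81  0.62 -0.74  1.95  1.96  0.27 -0.07] F in mouth [ 0.6 -0.1 -0.2] open 0.606
```

It went in freely with no force. I'll trim +1.3 mm and advance another 14 mm.

```bash
python3 -m pendant '[[[0,0,0],[0.0013,-0.005,0],0.5],[[0,0,0],[0.0013,-0.01,0],0.5],[[0,0,0],[0.0013,-0.014,0.001],0.5],[[0,0,0],[0.0013,-0.014,0.001],0.5],[[0,0,0],[0.0013,-0.014,0.001],0.5],[[0,0,0],[0.0013,-0.014,0.001],0.5]]' 30
python3 goal.py -.014 0.001 -0.009
python3 - <<'E'
from plant import r
import cv2,numpy as np
a=r.snapshot("wrist")["image"][:,:,::-1]; d=r.snapshot("side")["image"][:,:,::-1]
o=np.zeros((600,780,3),np.uint8);o[:360,:468]=cv2.resize(a[0:200,180:440],(468,360)); o[360:,:320]=cv2.resize(d[85:205,290:450],(320,240)); b=r.snapshot("scene")["image"][:,:,::-1]; o[360:,330:650]=cv2.resize(b[210:330,160:320],(320,240)); cv2.imwrite("pics/c5.png",o)
E
```

```text
clock: 7.8
tool_pos: [0.661, -0.2338, 0.3211]
eef_rot: [0.69, 0.614, 0.254, 0.286]
contact_force: [0.6, -0.2, -1.5]
opening: 0.605
TCP goal [ 0.6606 -0.2336  0.3197] shift [ 0.0002 -0.0013  0.0007] turn [0.0003 0.0013 0.0001]
lid now in mouth [-0.0153  0.0012 -0.0083] q [ 0.85  0.64 -0.81  1.98  2.03  0.32 -0.13] F in mouth [ 0.7  0.2 -1.5] open 0.605
```

View pics/c5.png

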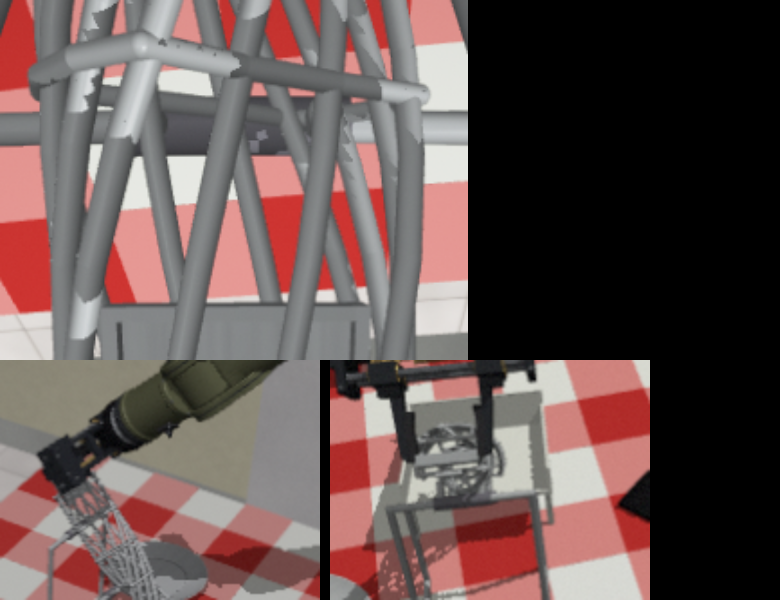

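The pictures show the lid's front end inside the frame, centred between the side wires and tilted with the slot, about 21 mm in. Releasing.

```bash
python3 -m pendant '[[[0,0,0],[0,0,0],0.85],[[0,0,0],[0,0,0],0.85],[[0,0,0],[0,0,0],0.85],[[0,0,0],[0,0,0],0.85],[[0,0,0],[0,0,0],0.85],[[0,0,0],[0,0,0],0.85],[[0,0,0],[0,0,0],0.85],[[0,0,0],[0,0,0],0.85],[[0,0,0],[0,0,0],0.85],[[0,0,0],[0,0,0],0.85]]' 30
python3 - <<'E'
from plant import r
import cv2,numpy as np
a=r.snapshot("wrist")["image"][:,:,::-1]; d=r.snapshot("side")["image"][:,:,::-1]; b=r.snapshot("scene")["image"][:,:,::-1]
o=np.zeros((600,800,3),np.uint8);o[:300,:400]=cv2.resize(a,(400,300)); o[:300,400:]=cv2.resize(d[85:295,290:570],(400,300)); o[300:,:400]=cv2.resize(b[200:350,160:360],(400,300)); cv2.imwrite("pics/c6.png",o)
E
```

```text
clock: 8.95
tool_pos: [0.6608, -0.2337, 0.3208]
eef_rot: [0.69, 0.614, 0.254, 0.286]
contact_force: [0.7, 0.0, 0.5]
opening: 0.854
```

View pics/c6.png

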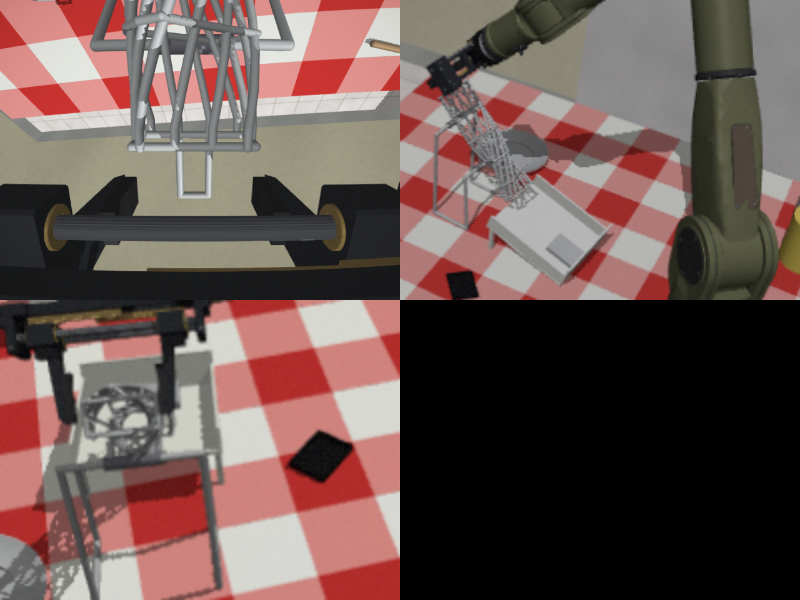

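The lid has slid through and lies on the tray, at (565,247) in the side crop. I'll back off along the slot axis and take a close-up.

```bash
python3 -m pendant '[[[0,0,0],[0,0.02,0],0.85],[[0,0,0],[0,0.04,-0.005],0.85],[[0,0,0],[0,0.06,-0.02],0.85],[[0,0,0],[0,0.07,-0.04],0.85],[[0,0,0],[0,0.08,-0.06],0.85],[[0,0,0],[0,0.08,-0.06],0.85],[[0,0,0],[0,0.08,-0.06],0.85],[[0,0,0],[0,0.08,-0.06],0.85]]' 30
python3 - <<'E'
from plant import r
import cv2,numpy as np
d=r.snapshot("side")["image"][:,:,::-1]; cv2.imwrite("pics/d7.png",d)
cv2.imwrite("pics/c7.png",cv2.resize(d[205:295,345:445],None,fx=6,fy=6,interpolation=cv2.INTER_CUBIC))
E
```

```text
clock: 9.9
tool_pos: [0.6745, -0.2357, 0.4192]
eef_rot: [0.69, 0.614, 0.254, 0.286]
contact_force: [0.2, -0.2, -0.5]
opening: 0.846
```

View pics/c7.png

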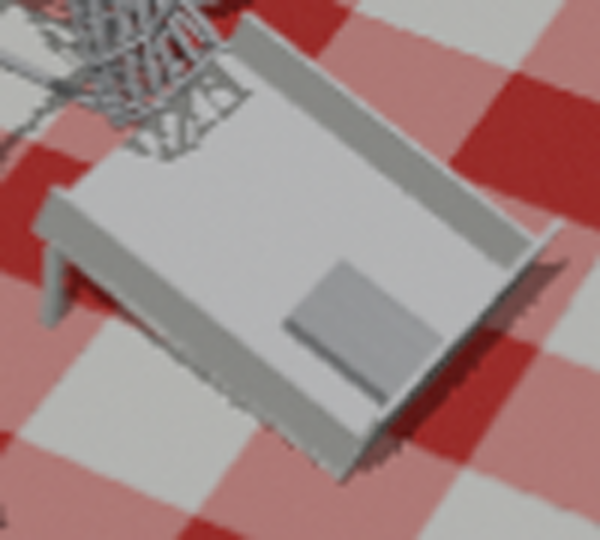

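Smooth underside up and no rim visible, so the hollow side is down, with the lid resting by the low wall. A quick geometric check for flatness.

```bash
python3 - <<'E'
from plant import r
from h import *
s=r.snapshot("side"); w=np.load("stand.npy")
S=lambda P:np.array([Rz(w[2])@tray(p)+[w[0],w[1],0] for p in P])
A=lambda u,v:(345+u/6,205+v/6)
R=np.array(s["R"]);C=-R.T@s["t"]
o=S([[0,0,.01]])[0]; ex,ey,ez=[S([[*(np.eye(3)[k]+[0,0,.01])]])[0]-o for k in range(3)]
for p in [(343,260),(285,325),(388,402)]:
    d=cv2.undistortPoints(np.float64([[A(*p)]]),s["mtx"],np.float64(s["dist"]))[0,0]; d=R.T@[d[0],d[1],1]
    X=C+d*((o-C)@ez)/(d@ez); print(p,[round((X-o)@e,4) for e in (ex,ey)])
print("wall corner px",((proj(s,S([[.1,.088,.05],[.1,-.088,.05]]))-[345,205])*6).round())
E
```

```text
(343, 260) [np.float64(0.0267), np.float64(0.0133)]
(285, 325) [np.float64(0.0288), np.float64(-0.0453)]
(388, 402) [np.float64(0.0928), np.float64(-0.0419)]
wall corner px [[558. 227.]
 [381. 420.]]
```

```bash
python3 -c "
from plant import r
print(r.get_state()['contact_force']); print(r.finish_job())"
```

```text
[-0.14176531 -0.21050495 -0.28966971]
the job is handed in; nothing more can be done
None
```

The job is handed in. The lid went through the slot, turned over and came to rest hollow side down on the drip tray.

- **Insertion:** I picked the lid up across its width near its far end and tilted it with the slot. I centred it on the mouth using the wrist camera's view of the lip wires and the top bar, which agreed with each other, rather than by touch. It went in about 21 mm with no more than about 1.5 N, and I let it go there.
- **Final look:** The close-up shows the lid's smooth underside up, lying by the low wall, about 63 mm below the tray's centre. Its visible edges fit a lid flat on the floor, spanning about 28 to 98 mm on the slope, inside the wall at 100 mm.
- **Robot:** The gripper was backed off, with external force readings near zero. Time used was about 10 s.
- **What disagreed or was not checked:**
  - The lid's width measured 58–59 mm in that picture instead of 54, about 2 pixels, which I put down to reading error.
  - Its lower edge was hidden by the wall, so flatness there is inferred.
  - Sideways moves during insertion landed up to 1.5 mm off and were corrected.
  - At the first tilt, joint 6 reached its lower limit and the force reading briefly rose to about 28 N. The next reading was normal.
  - I did not measure the mug, cup, flask and plate again at the end. I planned the moves to stay clear of them.

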